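# Clamp a sprinkler riser in its bench bracket

### The job

Pick up the sprinkler riser (the pipe stub on a rectangular foot), set it upright in the channel of the bench bracket, slide it up to the end stop and press it home there with a steady push of 5 to 10 N for a second. Then let go of it and swing the bracket's cam lever over until it snaps past centre and clamps the foot flush against the fence. Go easy (20 N on the stop, bracket or lever is too much), leave the other things on the bench where they are, and end clear of everything.

Things in the scene. Friction and masses are not known exactly. Their poses are not given: they have to be found in the camera images.
- riser_mid (a point): Riser, 0.25-0.45 kg: rectangular aluminium foot 60 x 40 mm, 20 mm high, with an upright pipe stub of 22 mm diameter at its middle, top 73 mm above the underside (a 25 mm collar on the last 6 mm is look only). Point: on the stub's axis, 36.5 mm above the underside. x along the foot's 60 mm side, y along the 40 mm side, z up. Starts upright on the bench; may sit in the bracket either way round.
- bracket: Steel clamp bracket fixed to the bench. Origin on the bench top under the channel's middle; x along the channel, from the open entrance (-x) to the end stop (+x), y to the fence, z up. Base plate x -90 to 90, y -98 to 52 mm, 8 mm thick: its top is the channel floor. Nothing overhangs the channel: the foot, 60 mm side along x, can be lowered in from above short of the stop.
- fence_face (a point): Middle of the fence's face (bracket x = 0, y = 23 mm), 22 mm above the bench; axes as the bracket's. The fence is a fixed wall along the channel, x -70 to 70 mm, its top 36 mm above the bench. Clamped, the 40 mm foot lies against it, the riser's axis 20 mm from the face.
- jaw_face (a point): Middle of the face of the sprung jaw plate opposite the fence, 23 mm above the bench; axes as the bracket's. Jaw 56 mm long in x, its top 35 mm above the bench. Lever at 0: 47 mm from the fence; at 0.22 rad: 44.5 mm; room for the 40 mm foot. The closing lever drives it towards the fence, pushing the foot along; it clamps with about 12 N.
- stop_face (a point): Middle of the end stop's face that the foot must meet, 10 mm above the channel floor; axes as the bracket's. The stop is a fixed rigid block across the channel, 40 mm wide, 12 mm thick, top 27 mm above the bench; its face varies from 20 to 40 mm beyond the bracket's origin. Fully home, the riser's axis is 30 mm short of this face.
- stop: The same end stop as a body; origin on the channel floor under its face, axes as the bracket's.
- pivot (a point): Lever's vertical pivot axis, on the bracket at x = 0, y = -65 mm, 31 mm above the bench.
- handle (a point): Middle of the lever's handle 90 mm out from the pivot, 31 mm above the bench; x outwards along the handle, y the way it moves to close. Handle: steel bar 12 mm wide, 24 to 38 mm above the bench, 116 mm long from the pivot, then a round black end piece, 18 mm wide and high, centred 118 mm out. Its side can be pushed with a fingertip; only the 8 mm base plate may lie below.
- lever (a joint): Cam lever on the pivot, swings level, counter-clockwise from above as it closes. 0 rad: open, handle at -125 degrees from the bracket's x axis; starts at 0 to 0.22. Resistance at 90 mm out grows from 1 N to about 7 N near 0.9 rad, is nil at centre, 1.5 rad; from 0.1 beyond, the cam snaps on by itself to its rigid end at 1.85 rad and clamps. Released well before centre it springs back.
- round_stub: Bystander: pipe stub on a round 64 mm foot, 62 mm high.
- coupling: Bystander: grey pipe ring, 52 mm wide, 40 mm high.
- pot: Bystander: empty grey plant pot, 100 mm wide, 85 mm high.
- spanner: Bystander: spanner lying flat.
- saucer: Bystander: clay saucer, 110 mm wide, 18 mm high.
- packer: Bystander: wooden packing block 90 x 45 x 22 mm.
- jar: Bystander: white jar, 60 mm wide, 75 mm high.
There are look-alikes about, which are no part of the job. What is shaped like the part that bears riser_mid but orange or purple is not meant.

How it is judged (in metres and radians):
On the way, in this order (a step that is already met when the one before it is completed fails the run):
1. the riser stands in the channel, its foot fully home and pressed against the end stop with more than 3 N, the lever still open (below 0.5 rad) (x of riser_mid in the frame of stop_face above -0.0318 m and z of riser_mid in the frame of bracket below 0.0475 m and y of riser_mid in the frame of bracket between -0.006 and 0.006 m and value of joint lever below 0.5 rad and contact force between anything else and stop above 3 N), for 0.3 s.
2. the lever has snapped past centre (beyond 1.75 rad) (value of joint lever above 1.75 rad), for 0.2 s.
At the end, for the whole second after the job is handed in: The riser stands upright (within 3 degrees) on the channel floor, its foot within 1.8 mm of the end stop, within 1.7 mm of the fence and in line with it within 3 degrees; the lever rests beyond 1.75 rad (x of riser_mid in the frame of stop_face above -0.0318 m and y of riser_mid in the frame of bracket between 0.0013 and 0.0047 m and z of riser_mid in the frame of bracket below 0.0465 m and angle between the x axis of riser_mid and the x axis of bracket, either way round below 0.05 rad and angle between riser_mid's own z axis and vertical below 0.05 rad and value of joint lever above 1.75 rad); the robot touches nothing.
It fails at once if the end stop is pressed with more than 20 N (contact force between anything else and stop above 20 N).
It fails at once if the fingers press on the bracket, its jaw or its lever with more than 20 N (contact force between the fingers and bracket above 20 N).
It fails at once if a bystander is moved by more than 30 mm (distance of any of round_stub, coupling, pot, spanner, saucer, packer, jar from where it was at the start of the episode above 0.03 m).
It also fails if it takes over 70 s, if anything falls off the work surface, if the arm or the gripper's body presses on something with over 40 N, if the wrist force passes 120 N, or if a joint passes its speed limit or range.

### The arm

A 6-joint arm with a two-finger parallel gripper is mounted at the origin on the work surface. World frame = base frame: x ahead of the robot, y to its left, z up, the work surface at z = 0. Lengths are in m, angles in degrees, forces in N, time in s.
With the tool pointing down it reaches from about 0.3 to 0.75 m from the base axis. Payload 8.5 kg.
Tool frame: the origin (TCP) lies between the finger pads; the fingertips stand 22 mm ahead of it and the grasp point (between the pads) lies 3 mm ahead of it (env.nose_length is the distance from the TCP to the fingertips, in m); z points along the fingers, x is the direction in which the jaws open and shut, and the axes are right-handed (so a half turn about z gives the same grasp; the last joint's range is limited). The gripper opens to 85 mm and grips with 20 to 120 N. Pads are 22 mm wide; open, the fingers measure 114 mm over their backs; the gripper's body (76 mm by 85 mm) begins 54 mm behind the grasp point. The pads swing forward as they close: fully open they stand 13 mm farther back than shut.
Start: joints at [62.664, 21.807, 74.336, -0, 83.858, -12.336], TCP at [0.142, 0.531, 0.253] pointing down, gripper open.
Joint ranges: [-178.18, 178.18], [-50.72, 133.34], [12.68, 142.11], [-81.47, 261.47], [9.98, 163.14], [-165.26, 165.26]. Speed limits (degrees/s): [136.94, 136.94, 180, 180, 180, 180].

### API

Orientations are given as a 3x3 rotation matrix whose columns are the frame's x, y, z axes.
In Python, from rig import env gives the robot as it stands.
- The arm moves only by the tool arm_command, never from a script. Its argument "steps" is a list of rows, each an object with "delta_pos": the shift along the world's x, y, z in mm, a list of three; "dr": the turn, a rotation vector about the world's x, y, z in degrees, a list of three. In form: [{"delta_pos": [dx, dy, dz], "dr": [wx, wy, wz]}, ...]. A call has 1 to 20 rows; each row shifts and turns the commanded pose from where the row before left it; what a row does not reach is not made up. A row lasts 1/10 s, in which the tool goes at most 50 mm and 8.59 degrees, less where a joint would pass 70% of its speed; a pose out of reach is approached as far as the arm can. A call with a gripper value outside its range is refused whole. "grip" is the opening, from 0 (shut) to 1 (fully open), set as the call begins (left out, the last holds). The fingers move at their own pace and stop on an object; "squeeze" is the grip in N (left out, the last holds). Time passes only in rows, so rows that do not move let the fingers close. It gives the time, the measured TCP pose, the force and the opening at its end, in the units of the state.
- env.observe(): the state, without advancing time (a new reading comes with each control period).
- env.get_image(name): name is "side" or "top"; returns the picture (400x640x3 uint8, blue, green, red); there is no depth.
- env.get_calibration(name): a dict with "fx", "fy", "cx", "cy" (pixels), "view" (4x4, takes a point from world to camera coordinates). Camera axes: x right, y up, looking along -z (the intrinsics and any distortion apply to the point x, -y, -z); pixel columns grow to the right and rows downward; lengths in m; the calibration is good to about 2 mm. A picture is of the moment at which its call begins. get_calibration takes no time and is no camera call.
- env.close_job(): hands the job in, once; it reports no verdict.
The state is a dict: "time_s": time; "q": joint angles; "qvel": joint speeds; "joint_efforts": joint torques, N m; "position": TCP position; "tool_rot": TCP orientation; "ft_force": force on the tool from outside, world axes, zero at the start; "wrist_torque": the same for the moment, N m; "grip_width": finger opening in m.
Only numpy, scipy, OpenCV 4.12 (cv2) and the standard library are available. Lean on these libraries where they do the work, as an engineer would, in place of code of your own. Each camera call takes 0.05 s, during which the arm holds its last target. There are 200 camera calls.

## Working session

There is one attempt and no reset: what is moved stays moved. The work goes in short steps, Python scripts to look and compute and a tool call to move; the robot and the scene stay as the last step left them, time stands still between calls to the robot, and variables do not carry over. Pictures are saved under pics/ and viewed, about 8 in all and at most 12, crops included, and the job is handed in when it is done.

Besides the shell and the picture viewer there is one more tool, called after ">>>" as name(argument=value, ...) on one line, values as JSON. arm_command: Moves the arm, as the interface text tells. Its arguments: {"type":"object","properties":{"steps":{"type":"array"},"grip":{"type":"number"},"squeeze":{"type":"number"}},"required":["steps"]}

```bash
mkdir -p pics; cat > h.py <<'E'
import numpy as np, cv2
from rig import env
np.set_printoptions(precision=4,suppress=True)
def ray(n,u,v):
    c=env.get_calibration(n);V=np.array(c['view']);R=V[:3,:3];t=V[:3,3]
    d=np.array([(u-c['cx'])/c['fx'],-(v-c['cy'])/c['fy'],-1.])
    return -R.T@t,R.T@d
def onz(n,u,v,z):
    o,d=ray(n,u,v);return o+d*(z-o[2])/d[2]
def proj(n,p):
    c=env.get_calibration(n);V=np.array(c['view']);q=V[:3,:3]@np.array(p)+V[:3,3]
    return np.array([c['cx']+c['fx']*q[0]/-q[2],c['cy']+c['fy']*-q[1]/-q[2]])
E
python3 - <<'E'
from h import *
for n in('top','side'):
    cv2.imwrite(f'pics/{n}0.png',env.get_image(n));c=env.get_calibration(n);print(n,c,ray(n,0,0)[0])
s=env.observe();print(s)
E
```

```text
top {'fx': 395.24710690471153, 'fy': 395.24710690471153, 'cx': 315.59032787251743, 'cy': 197.12871709801146, 'view': array([[-0.0256, -0.9995,  0.0162, -0.0197],
       [ 0.9983, -0.0247,  0.0529, -0.5843],
       [-0.0525,  0.0176,  0.9985, -0.9706],
       [ 0.    ,  0.    ,  0.    ,  1.    ]])} [ 0.5319 -0.0171  1.0003]
side {'fx': 448.91043866384587, 'fy': 448.91043866384587, 'cx': 313.8107853004406, 'cy': 195.5673368356542, 'view': array([[ 0.7536, -0.6572, -0.012 , -0.4437],
       [ 0.3982,  0.4419,  0.8039, -0.2655],
       [-0.5231, -0.6106,  0.5947, -1.1432],
       [ 0.    ,  0.    ,  0.    ,  1.    ]])} [-0.1579 -0.8723  0.888 ]
{'time_s': 0.1, 'q': array([ 62.6657,  21.8394,  74.3802,   0.    ,  83.8581, -12.334 ]), 'qvel': array([-0.0252, -0.091 , -0.1528,  0.0352, -0.0032,  0.071 ]), 'joint_efforts': array([  0.0044, -44.9219, -23.1659,  -0.0002,   0.0036,  -0.0001]), 'position': array([0.1422, 0.531 , 0.2528]), 'tool_rot': array([[ 0.2588,  0.9659, -0.0006],
       [ 0.9659, -0.2588, -0.0012],
       [-0.0013, -0.0003, -1.    ]]), 'ft_force': array([-0.2213, -0.1943, -0.5286]), 'wrist_torque': array([-0.0183,  0.0411,  0.045 ]), 'grip_width': 0.08549894178116998}
```

View pics/top0.png

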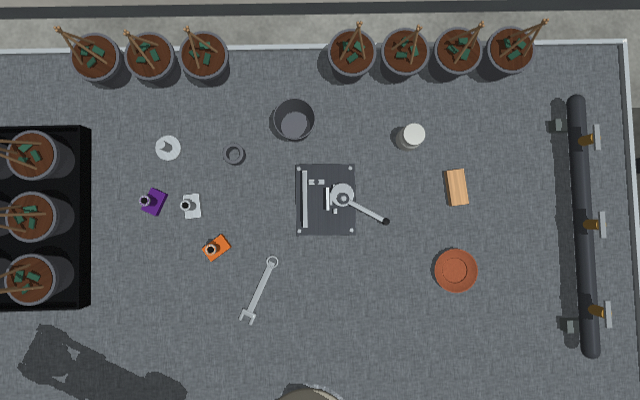

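View pics/side0.png

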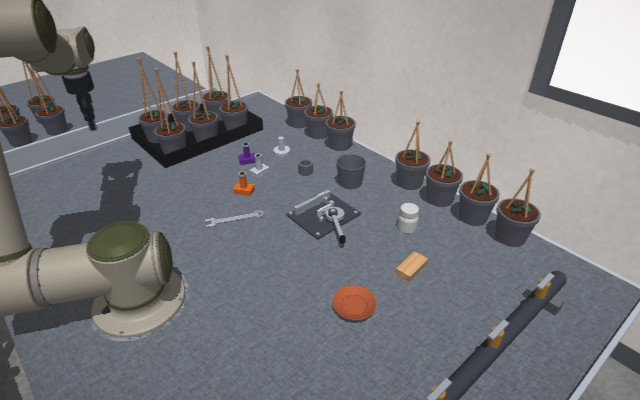

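The top view shows these candidates for the riser: white stub on a rectangular foot (190,206), purple (153,202), orange (216,248), and a round-footed stub (168,147). The white one on a rectangular foot fits: it isn't orange or purple, and its foot isn't round. The bracket is at (325,200), with the fence on the left, the stop at the upper end and the lever to the lower right. I'll confirm in a crop.

```bash
python3 - <<'E'
from h import *
im=env.get_image('top')
a=cv2.resize(im[180:240,130:230],None,fx=7,fy=7,interpolation=cv2.INTER_CUBIC)[:, :]
cv2.imwrite('pics/c1.png',a)
b=cv2.resize(im[158:242,290:395],None,fx=7,fy=7,interpolation=cv2.INTER_CUBIC)
cv2.imwrite('pics/c2.png',b)
E
```

```text
(no output)
```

View pics/c1.png

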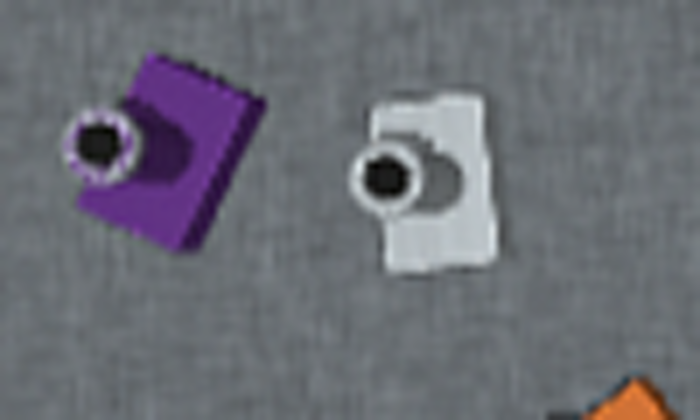

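View pics/c2.png

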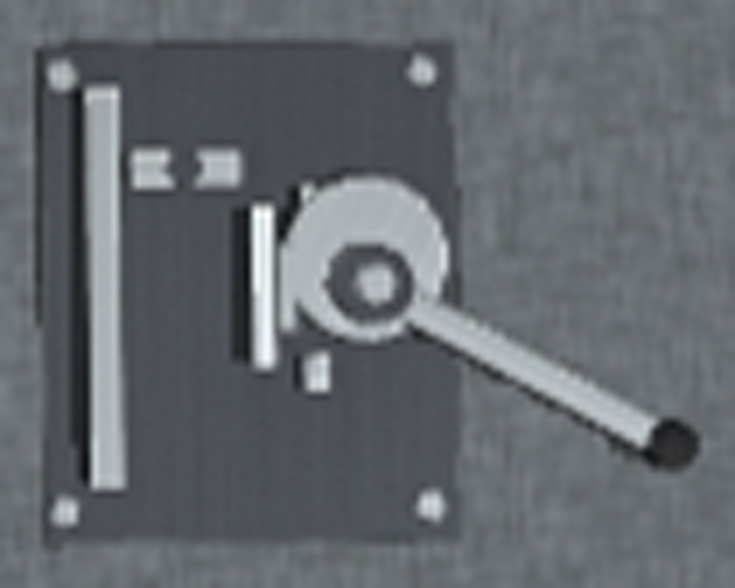

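```bash
python3 - <<'E'
from h import *
im=env.get_image('top')
def C1(x,y): return ((x+.5)/7-.5+130,(y+.5)/7-.5+180)
def C2(x,y): return ((x+.5)/7-.5+290,(y+.5)/7-.5+158)
P=lambda c,z: onz('top',*c,z)[:2]
print('stub top',P(C1(386,178),.073))
# mask foot
g=im[180:240,170:210].astype(int);m=((g.min(2)>140)).astype(np.uint8)
hsvd=g.max(2)-g.min(2);m=m&(hsvd<40)
m=m.astype(np.uint8);cn=max(cv2.findContours(m,0,2)[0],key=cv2.contourArea)
r=cv2.minAreaRect(cn);print('rect px',r[0][0]+170,r[0][1]+180,r[1:])
f=[P(C1(*c),.02) for c in((370,101),(485,93),(497,264),(387,272))];f=np.array(f)
print('foot corners',f,f.mean(0)); 
e=[np.linalg.norm(f[i]-f[i-1]) for i in range(4)];print(e)
d=(f[0]+f[1]-f[2]-f[3]);print('yaw',np.degrees(np.arctan2(d[1],d[0])))
b=np.array([P(C2(*c),.008) for c in((38,45),(453,42),(461,543),(46,546))]);print('plate',b,b.mean(0),[np.linalg.norm(b[i]-b[i-1]) for i in range(4)])
d=(b[0]+b[1]-b[2]-b[3]);d2=b[0]+b[3]-b[1]-b[2];yaw=np.arctan2(d[1],d[0]);print('yaw',np.degrees(yaw),np.degrees(np.arctan2(d2[1],d2[0]))-90)
bo=np.array([P(C2(*c),.010) for c in((62,75),(423,72),(431,506),(66,513))]);print('bolts',bo,bo.mean(0))
c,s=np.cos(yaw),np.sin(yaw);Rb=np.array([[c,-s],[s,c]])
org=b.mean(0)-Rb@np.array([0,-.023]);print('origin',org)
L=lambda p:(Rb.T@(np.array(p)-org))*1000
for n,c,z in [('fenceface top',(120,88),.036),('fenceface bot',(126,488),.036),('fence out top',(85,88),.036),('stop L',(131,188),.027),('stop R',(243,188),.027),('stop topL',(131,149),.027),('jaw top',(251,205),.035),('jaw bot',(254,370),.035),('pivot',(376,283),.043),('ball',(673,443),.036)]:
  print(n,L(P(C2(*c),z)))
p=np.array([0,-65]);q=L(P(C2(673,443),.036))-p;print('lever',np.degrees(np.arctan2(q[1],q[0])),np.linalg.norm(q))
E
```

```text
stub top [0.5698 0.2726]
rect px 189.66154098510742 205.79230880737305 ((24.558876037597656, 19.473453521728516), 82.87498474121094)
foot corners [[0.5993 0.2945]
 [0.6011 0.2541]
 [0.5407 0.2505]
 [0.5388 0.289 ]] [0.57  0.272]
[np.float64(0.060698305936999), np.float64(0.0404744904712985), np.float64(0.060568607954861645), np.float64(0.038600363041120925)]
yaw 4.292429449025258
plate [[ 0.669   0.0152]
 [ 0.6666 -0.1346]
 [ 0.4862 -0.1319]
 [ 0.489   0.0165]] [ 0.5777 -0.0587] [np.float64(0.17997718919452546), np.float64(0.14988504105342065), np.float64(0.1804173788009887), np.float64(0.14846366709853262)]
yaw -0.6267269473662536 -1.0079284935812183
bolts [[ 0.6577  0.0068]
 [ 0.6557 -0.1232]
 [ 0.4997 -0.1214]
 [ 0.5007  0.009 ]] [ 0.5784 -0.0572]
origin [ 0.578  -0.0357]
fenceface top [71.1214 22.471 ]
fenceface bot [-68.6178  22.2685]
fence out top [71.2768 34.7224]
stop L [36.7099 19.1097]
stop R [ 36.185  -20.4237]
stop topL [50.5223 18.9207]
jaw top [ 29.501  -22.8145]
jaw bot [-28.246  -22.9394]
pivot [  1.1622 -65.4244]
ball [ -55.8261 -168.7765]
lever -118.27782800371774 117.83935662719747
```

Everything agrees with the given sizes: foot 60.6 x 39.5 mm, plate 180 x 149 mm, fence face at y=22.4, lever radius 118.

- Riser: (0.570, 0.272), yaw +4.3°.
- Bracket: origin (0.578, -0.036), yaw about -0.7°.
- Stop face: about 36 mm beyond the origin.
- Lever: about 0.12 rad.

Now I'll move above the riser with the jaws along the foot's x axis.

>>> arm_command(steps=[{"delta_pos": [28.5, -17.3, -5], "dr": [0, 0, -4.7]}, {"delta_pos": [28.5, -17.3, -5], "dr": [0, 0, -4.7]}, {"delta_pos": [28.5, -17.3, -5], "dr": [0, 0, -4.7]}, {"delta_pos": [28.5, -17.3, -5], "dr": [0, 0, -4.7]}, {"delta_pos": [28.5, -17.3, -5], "dr": [0, 0, -4.7]}, {"delta_pos": [28.5, -17.3, -5], "dr": [0, 0, -4.7]}, {"delta_pos": [28.5, -17.3, -5], "dr": [0, 0, -4.7]}, {"delta_pos": [28.5, -17.3, -5], "dr": [0, 0, -4.7]}, {"delta_pos": [28.5, -17.3, -5], "dr": [0, 0, -4.7]}, {"delta_pos": [28.5, -17.3, -5], "dr": [0, 0, -4.7]}, {"delta_pos": [28.5, -17.3, -5], "dr": [0, 0, -4.7]}, {"delta_pos": [28.5, -17.3, -5], "dr": [0, 0, -4.7]}, {"delta_pos": [28.5, -17.3, -5], "dr": [0, 0, -4.7]}, {"delta_pos": [28.5, -17.3, -5], "dr": [0, 0, -4.7]}, {"delta_pos": [28.5, -17.3, -5], "dr": [0, 0, -4.7]}, {"delta_pos": [0, 0, 0], "dr": [0, 0, 0]}, {"delta_pos": [0, 0, 0], "dr": [0, 0, 0]}], grip=0.7, squeeze=40)

```text
time_s: 1.9
position: [0.5698, 0.2714, 0.1778]
tool_rot: [[0.997, 0.078, -0.001], [0.078, -0.997, -0.0], [-0.001, -0.0, -1.0]]
ft_force: [-0.6, 0.1, -0.4]
grip_width: 0.0601
```

>>> arm_command(steps=[{"delta_pos": [0.2, 0.8, -25], "dr": [0, 0, 0]}, {"delta_pos": [0, 0, -25], "dr": [0, 0, 0]}, {"delta_pos": [0, 0, -25], "dr": [0, 0, 0]}, {"delta_pos": [0, 0, -20], "dr": [0, 0, 0]}, {"delta_pos": [0, 0, -15], "dr": [0, 0, 0]}, {"delta_pos": [0, 0, -10], "dr": [0, 0, 0]}, {"delta_pos": [0, 0, -7], "dr": [0, 0, 0]}, {"delta_pos": [0, 0, 0], "dr": [0, 0, 0]}, {"delta_pos": [0, 0, 0], "dr": [0, 0, 0]}])

```text
time_s: 2.8
position: [0.5702, 0.2728, 0.052]
tool_rot: [[0.997, 0.079, 0.001], [0.079, -0.997, 0.0], [0.001, -0.0, -1.0]]
ft_force: [0.4, 0.0, -0.1]
grip_width: 0.0599
```

>>> arm_command(steps=[{"delta_pos": [0, 0, 0], "dr": [0, 0, 0]}, {"delta_pos": [0, 0, 0], "dr": [0, 0, 0]}, {"delta_pos": [0, 0, 0], "dr": [0, 0, 0]}, {"delta_pos": [0, 0, 0], "dr": [0, 0, 0]}, {"delta_pos": [0, 0, 0], "dr": [0, 0, 0]}, {"delta_pos": [0, 0, 0], "dr": [0, 0, 0]}, {"delta_pos": [0, 0, 0], "dr": [0, 0, 0]}, {"delta_pos": [0, 0, 0], "dr": [0, 0, 0]}], grip=0, squeeze=50)

```text
time_s: 3.6
position: [0.5701, 0.2726, 0.0518]
tool_rot: [[0.997, 0.078, 0.0], [0.078, -0.997, 0.0], [0.0, -0.0, -1.0]]
ft_force: [-2.9, -1.3, 5.6]
grip_width: 0.0207
```

>>> arm_command(steps=[{"delta_pos": [0, 0, 10], "dr": [0, 0, 0]}, {"delta_pos": [0, 0, 20], "dr": [0, 0, 0]}, {"delta_pos": [0, 0, 30], "dr": [0, 0, 0]}, {"delta_pos": [0, -5, 25], "dr": [0, 0, 0]}, {"delta_pos": [-0.4, -15, 0], "dr": [0, 0, -0.5]}, {"delta_pos": [-0.4, -30, 0], "dr": [0, 0, -0.5]}, {"delta_pos": [-0.4, -35, 0], "dr": [0, 0, -0.5]}, {"delta_pos": [-0.4, -35, 0], "dr": [0, 0, -0.5]}, {"delta_pos": [-0.4, -35, 0], "dr": [0, 0, -0.5]}, {"delta_pos": [-0.4, -35, 0], "dr": [0, 0, -0.5]}, {"delta_pos": [-0.4, -35, 0], "dr": [0, 0, -0.5]}, {"delta_pos": [-0.4, -33, 0], "dr": [0, 0, -0.5]}, {"delta_pos": [-0.4, -25, 0], "dr": [0, 0, -0.5]}, {"delta_pos": [-0.4, -15, 0], "dr": [0, 0, -0.5]}, {"delta_pos": [0, -10, 0], "dr": [0, 0, 0]}, {"delta_pos": [0, 0, 0], "dr": [0, 0, 0]}, {"delta_pos": [0, 0, 0], "dr": [0, 0, 0]}, {"delta_pos": [0, 0, 0], "dr": [0, 0, 0]}])

```text
time_s: 5.4
position: [0.566, -0.0344, 0.1362]
tool_rot: [[1.0, -0.007, -0.0], [-0.007, -1.0, 0.0], [-0.0, -0.0, -1.0]]
ft_force: [0.5, 1.3, -2.7]
grip_width: 0.0214
```

```bash
python3 - <<'E'
from h import *
a=env.get_image('top');b=env.get_image('side')
A=cv2.resize(a[158:242,285:385],None,fx=4,fy=4,interpolation=2);B=cv2.resize(b[150:250,270:370],None,fx=4,fy=4,interpolation=2)
B=B[:336];cv2.imwrite('pics/p1.png',np.hstack([A,B]))
s=env.observe();print(s['position'],s['tool_rot'],s['ft_force'],s['wrist_torque'],s['grip_width'])
E
```

```text
[ 0.566  -0.0346  0.1363] [[ 1.     -0.0075  0.    ]
 [-0.0075 -1.      0.0001]
 [ 0.     -0.0001 -1.    ]] [-0.4412  0.4455 -3.6221] [-0.0058  0.0421  0.0382] 0.020925281080913804
```

View pics/p1.png

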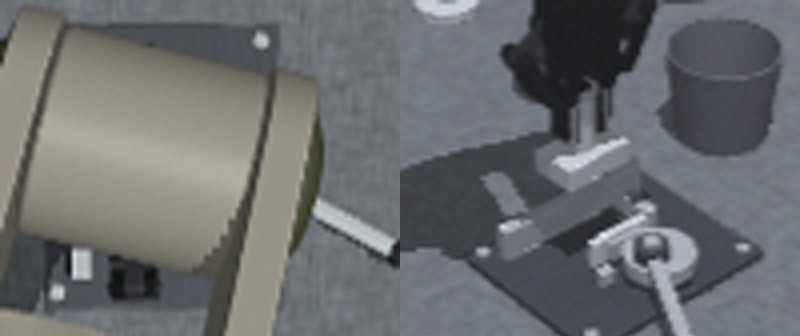

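The side crop shows the riser upright in the grip above the channel (foot at about (585,160) in the crop). The top view is covered by the arm. I'll lower it in.

>>> arm_command(steps=[{"delta_pos": [0, -1, -20], "dr": [0, 0, 0]}, {"delta_pos": [0, 0, -20], "dr": [0, 0, 0]}, {"delta_pos": [0, 0, -10], "dr": [0, 0, 0]}, {"delta_pos": [0, 0, -8], "dr": [0, 0, 0]}, {"delta_pos": [0, 0, -6], "dr": [0, 0, 0]}, {"delta_pos": [0, 0, -4], "dr": [0, 0, 0]}, {"delta_pos": [0, 0, -3], "dr": [0, 0, 0]}, {"delta_pos": [0, 0, -2], "dr": [0, 0, 0]}, {"delta_pos": [0, 0, 0], "dr": [0, 0, 0]}, {"delta_pos": [0, 0, 0], "dr": [0, 0, 0]}])

```text
time_s: 6.5
position: [0.5662, -0.0365, 0.0636]
tool_rot: [[1.0, -0.009, 0.0], [-0.009, -1.0, -0.0], [0.0, 0.0, -1.0]]
ft_force: [0.3, -0.6, -3.4]
grip_width: 0.0207
```

>>> arm_command(steps=[{"delta_pos": [0, 0, -1], "dr": [0, 0, 0]}, {"delta_pos": [0, 0, -1], "dr": [0, 0, 0]}, {"delta_pos": [0, 0, -0.8], "dr": [0, 0, 0]}, {"delta_pos": [0, 0, 0], "dr": [0, 0, 0]}, {"delta_pos": [0, 0, 0], "dr": [0, 0, 0]}])

```text
time_s: 7.0
position: [0.566, -0.0364, 0.0605]
tool_rot: [[1.0, -0.009, -0.0], [-0.009, -1.0, 0.0], [-0.0, -0.0, -1.0]]
ft_force: [-1.1, 0.2, -2.7]
grip_width: 0.0207
```

>>> arm_command(steps=[{"delta_pos": [0, 0, -0.5], "dr": [0, 0, 0]}, {"delta_pos": [0, 0, -0.3], "dr": [0, 0, 0]}, {"delta_pos": [0, 0, 0], "dr": [0, 0, 0]}, {"delta_pos": [0, 0, 0], "dr": [0, 0, 0]}])

```text
time_s: 7.4
position: [0.5661, -0.0365, 0.0599]
tool_rot: [[1.0, -0.009, 0.0], [-0.009, -1.0, -0.0], [0.0, 0.0, -1.0]]
ft_force: [-1.2, -0.4, -0.8]
grip_width: 0.0206
```

>>> arm_command(steps=[{"delta_pos": [3, 0, 0], "dr": [0, 0, 0]}, {"delta_pos": [4, 0, 0], "dr": [0, 0, 0]}, {"delta_pos": [4, 0, -0.3], "dr": [0, 0, 0]}, {"delta_pos": [2, 0, 0], "dr": [0, 0, 0]}, {"delta_pos": [1, 0, 0], "dr": [0, 0, 0]}, {"delta_pos": [0, 0, 0], "dr": [0, 0, 0]}, {"delta_pos": [0, 0, 0], "dr": [0, 0, 0]}])

```text
time_s: 8.1
position: [0.5798, -0.0364, 0.0599]
tool_rot: [[1.0, -0.009, -0.001], [-0.009, -1.0, -0.0], [-0.001, 0.0, -1.0]]
ft_force: [-7.4, -0.2, 7.1]
grip_width: 0.0209
```

>>> arm_command(steps=[{"delta_pos": [0.7, 0, 0], "dr": [0, 0, 0]}, {"delta_pos": [0.7, 0, 0], "dr": [0, 0, 0]}, {"delta_pos": [0.6, 0, 0], "dr": [0, 0, 0]}, {"delta_pos": [0, 0, 0], "dr": [0, 0, 0]}])

```text
time_s: 8.5
position: [0.5817, -0.0364, 0.0599]
tool_rot: [[1.0, -0.009, -0.001], [-0.009, -1.0, -0.0], [-0.001, 0.0, -1.0]]
ft_force: [-7.3, 0.5, 7.8]
grip_width: 0.0208
```

>>> arm_command(steps=[{"delta_pos": [0, 0, 0.3], "dr": [0, 0, 0]}, {"delta_pos": [0, 0, 0], "dr": [0, 0, 0]}, {"delta_pos": [0.5, 0, 0], "dr": [0, 0, 0]}, {"delta_pos": [0, 0, 0], "dr": [0, 0, 0]}, {"delta_pos": [0, 0, 0], "dr": [0, 0, 0]}])

```text
time_s: 9.0
position: [0.5823, -0.0364, 0.0599]
tool_rot: [[1.0, -0.009, -0.001], [-0.009, -1.0, 0.0], [-0.001, -0.0, -1.0]]
ft_force: [-5.6, -0.3, 5.6]
grip_width: 0.0207
```

>>> arm_command(steps=[{"delta_pos": [0, 0, 0.4], "dr": [0, 0, 0]}, {"delta_pos": [0, 0, 0], "dr": [0, 0, 0]}, {"delta_pos": [0.4, 0, 0], "dr": [0, 0, 0]}, {"delta_pos": [0, 0, 0], "dr": [0, 0, 0]}, {"delta_pos": [0, 0, 0], "dr": [0, 0, 0]}])

```text
time_s: 9.5
position: [0.5831, -0.0365, 0.0599]
tool_rot: [[1.0, -0.009, 0.0], [-0.009, -1.0, 0.0], [0.0, -0.0, -1.0]]
ft_force: [-0.6, -0.1, -2.3]
grip_width: 0.0208
```

>>> arm_command(steps=[{"delta_pos": [0.4, 0, 0], "dr": [0, 0, 0]}, {"delta_pos": [0.4, 0, 0], "dr": [0, 0, 0]}, {"delta_pos": [0, 0, 0], "dr": [0, 0, 0]}])

```text
time_s: 9.8
position: [0.5838, -0.0365, 0.06]
tool_rot: [[1.0, -0.009, 0.0], [-0.009, -1.0, 0.0], [0.0, -0.0, -1.0]]
ft_force: [0.6, -1.1, -2.9]
grip_width: 0.0206
```

>>> arm_command(steps=[{"delta_pos": [0.4, 0, 0], "dr": [0, 0, 0]}, {"delta_pos": [0.3, 0, 0], "dr": [0, 0, 0]}, {"delta_pos": [0, 0, 0], "dr": [0, 0, 0]}])

```text
time_s: 10.1
position: [0.5841, -0.0364, 0.0601]
tool_rot: [[1.0, -0.009, -0.001], [-0.009, -1.0, 0.0], [-0.001, -0.0, -1.0]]
ft_force: [-2.6, -0.0, -1.9]
grip_width: 0.021
```

>>> arm_command(steps=[{"delta_pos": [0.3, 0, 0], "dr": [0, 0, 0]}, {"delta_pos": [0, 0, 0], "dr": [0, 0, 0]}, {"delta_pos": [0, 0, 0], "dr": [0, 0, 0]}])

```text
time_s: 10.4
position: [0.5842, -0.0363, 0.0601]
tool_rot: [[1.0, -0.009, -0.001], [-0.009, -1.0, 0.0], [-0.001, -0.0, -1.0]]
ft_force: [-5.3, -0.3, -0.2]
grip_width: 0.0205
```

>>> arm_command(steps=[{"delta_pos": [0.25, 0, -0.2], "dr": [0, 0, 0]}, {"delta_pos": [0, 0, 0], "dr": [0, 0, 0]}, {"delta_pos": [0, 0, 0], "dr": [0, 0, 0]}, {"delta_pos": [0, 0, 0], "dr": [0, 0, 0]}, {"delta_pos": [0, 0, 0], "dr": [0, 0, 0]}, {"delta_pos": [0, 0, 0], "dr": [0, 0, 0]}])

```text
time_s: 11.0
position: [0.5842, -0.0363, 0.06]
tool_rot: [[1.0, -0.009, -0.002], [-0.009, -1.0, 0.0], [-0.002, -0.0, -1.0]]
ft_force: [-5.8, 0.6, 1.5]
grip_width: 0.0209
```

>>> arm_command(steps=[{"delta_pos": [0.2, 0, 0], "dr": [0, 0, 0]}, {"delta_pos": [0, 0, 0], "dr": [0, 0, 0]}, {"delta_pos": [0, 0, 0], "dr": [0, 0, 0]}, {"delta_pos": [0, 0, 0], "dr": [0, 0, 0]}, {"delta_pos": [0, 0, 0], "dr": [0, 0, 0]}, {"delta_pos": [0, 0, 0], "dr": [0, 0, 0]}, {"delta_pos": [0, 0, 0], "dr": [0, 0, 0]}, {"delta_pos": [0, 0, 0], "dr": [0, 0, 0]}, {"delta_pos": [0, 0, 0], "dr": [0, 0, 0]}, {"delta_pos": [0, 0, 0], "dr": [0, 0, 0]}, {"delta_pos": [0, 0, 0], "dr": [0, 0, 0]}, {"delta_pos": [0, 0, 0], "dr": [0, 0, 0]}])

```text
time_s: 12.2
position: [0.5842, -0.0363, 0.06]
tool_rot: [[1.0, -0.009, -0.002], [-0.009, -1.0, 0.0], [-0.002, -0.0, -1.0]]
ft_force: [-7.8, -0.7, 3.0]
grip_width: 0.0207
```

>>> arm_command(steps=[{"delta_pos": [0.1, 0, 0.2], "dr": [0, 0, 0]}, {"delta_pos": [0, 0, 0], "dr": [0, 0, 0]}, {"delta_pos": [0, 0, 0], "dr": [0, 0, 0]}, {"delta_pos": [0, 0, 0], "dr": [0, 0, 0]}, {"delta_pos": [0, 0, 0], "dr": [0, 0, 0]}, {"delta_pos": [0, 0, 0], "dr": [0, 0, 0]}, {"delta_pos": [0, 0, 0], "dr": [0, 0, 0]}, {"delta_pos": [0, 0, 0], "dr": [0, 0, 0]}, {"delta_pos": [0, 0, 0], "dr": [0, 0, 0]}, {"delta_pos": [0, 0, 0], "dr": [0, 0, 0]}, {"delta_pos": [0, 0, 0], "dr": [0, 0, 0]}])

```text
time_s: 13.3
position: [0.5843, -0.0363, 0.06]
tool_rot: [[1.0, -0.009, -0.003], [-0.009, -1.0, 0.0], [-0.003, -0.0, -1.0]]
ft_force: [-6.9, 0.7, 1.1]
grip_width: 0.021
```

>>> arm_command(steps=[{"delta_pos": [0, 0, 0], "dr": [0, 0, 0]}, {"delta_pos": [0, 0, 0], "dr": [0, 0, 0]}, {"delta_pos": [0, 0, 0], "dr": [0, 0, 0]}, {"delta_pos": [0, 0, 0], "dr": [0, 0, 0]}, {"delta_pos": [0, 0, 0], "dr": [0, 0, 0]}], grip=0.45)

```text
time_s: 13.8
position: [0.5855, -0.0365, 0.0602]
tool_rot: [[1.0, -0.009, 0.001], [-0.009, -1.0, -0.0], [0.001, 0.0, -1.0]]
ft_force: [0.2, -0.3, -0.2]
grip_width: 0.0382
```

Held at 7–8 N for over a second, then released. Now I'll lift off, shut the fingers and go over to the lever's start side.

>>> arm_command(steps=[{"delta_pos": [-0.6, 0, 8], "dr": [0, 0, 0]}, {"delta_pos": [0, 0, 15], "dr": [0, 0, 0]}, {"delta_pos": [0, 0, 25], "dr": [0, 0, 0]}, {"delta_pos": [0, 0, 25], "dr": [0, 0, 0]}, {"delta_pos": [0, 0, 17], "dr": [0, 0, 0]}, {"delta_pos": [-5, -9, 0], "dr": [0, 0, -7.9]}, {"delta_pos": [-5, -9, 0], "dr": [0, 0, -7.9]}, {"delta_pos": [-5, -9, 0], "dr": [0, 0, -7.9]}, {"delta_pos": [-5, -9, 0], "dr": [0, 0, -7.9]}, {"delta_pos": [-5, -9, 0], "dr": [0, 0, -7.9]}, {"delta_pos": [-5, -9, 0], "dr": [0, 0, -7.9]}, {"delta_pos": [-5, -9, 0], "dr": [0, 0, -7.9]}, {"delta_pos": [-5, -9, 0], "dr": [0, 0, -7.9]}, {"delta_pos": [-5, -9, 0], "dr": [0, 0, -7.9]}, {"delta_pos": [-5, -9, 0], "dr": [0, 0, -7.9]}, {"delta_pos": [-5, -9, 0], "dr": [0, 0, -7.9]}, {"delta_pos": [-5, -9, 0], "dr": [0, 0, -7.9]}, {"delta_pos": [-5, -8, 0], "dr": [0, 0, -7.9]}, {"delta_pos": [-5, -7, 0], "dr": [0, 0, -7.9]}, {"delta_pos": [-4.9, -6.8, 0], "dr": [0, 0, -7.9]}])

```text
time_s: 15.8
position: [0.5096, -0.1666, 0.1508]
tool_rot: [[-0.49, -0.872, 0.001], [-0.872, 0.49, -0.0], [0.0, -0.001, -1.0]]
ft_force: [-0.9, -0.2, -0.1]
grip_width: 0.0383
```

>>> arm_command(steps=[{"delta_pos": [0, 0, 0], "dr": [0, 0, 0]}, {"delta_pos": [0, 0, 0], "dr": [0, 0, 0]}, {"delta_pos": [0, 0, 0], "dr": [0, 0, 0]}, {"delta_pos": [0, 0, 0], "dr": [0, 0, 0]}], grip=0)

```text
time_s: 16.2
position: [0.51, -0.1659, 0.1502]
tool_rot: [[-0.483, -0.876, 0.0], [-0.876, 0.483, -0.0], [-0.0, -0.0, -1.0]]
ft_force: [-0.3, -0.2, -0.7]
grip_width: -0.0001
```

```bash
python3 - <<'E'
from h import *
a=env.get_image('top');b=env.get_image('side')
A=cv2.resize(a[158:242,295:395],None,fx=4,fy=4,interpolation=2);B=cv2.resize(b[160:244,280:380],None,fx=4,fy=4,interpolation=2)
cv2.imwrite('pics/p2.png',np.hstack([A,B]))
s=env.observe();print(s['time_s'],s['position'],s['tool_rot'],s['ft_force'],s['grip_width'],s['q'],env.nose_length)
print(proj('side',s['position']+[0,0,-.022]),onz('top',412,135,.075))
E
```

```text
16.3 [ 0.5099 -0.166   0.1501] [[-0.4836 -0.8753  0.    ]
 [-0.8753  0.4836  0.    ]
 [-0.     -0.     -1.    ]] [-0.1213 -0.3386 -0.5389] 0.0002310642778090133 [-30.6907  26.1141  85.8503   0.0027  68.0356  88.23  ] 0.022
[331.3371 207.5342] [ 0.7225 -0.266   0.075 ]
```

View pics/p2.png

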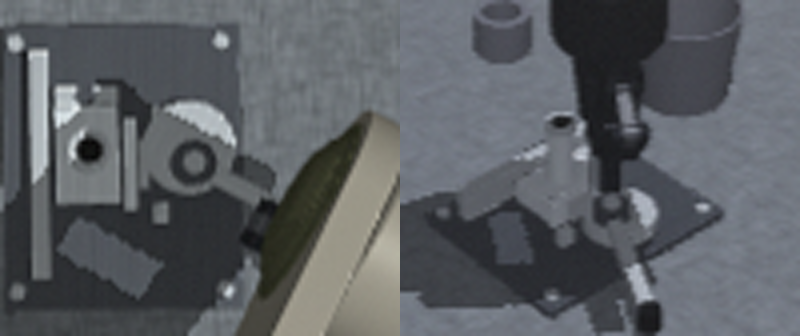

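The riser stands upright in the channel, with its foot (crop ~(88,155)) against the stop and the fingers shut behind the handle. I'll descend beside the handle.

>>> arm_command(steps=[{"delta_pos": [0, 0, -25], "dr": [0, 0, 0]}, {"delta_pos": [0, 0, -25], "dr": [0, 0, 0]}, {"delta_pos": [0, 0, -20], "dr": [0, 0, 0]}, {"delta_pos": [0, 0, -15], "dr": [0, 0, 0]}, {"delta_pos": [0, 0, -12], "dr": [0, 0, 0]}, {"delta_pos": [0, 0, -9], "dr": [0, 0, 0]}, {"delta_pos": [0, 0, 0], "dr": [0, 0, 0]}, {"delta_pos": [0, 0, 0], "dr": [0, 0, 0]}])

```text
time_s: 17.1
position: [0.51, -0.1664, 0.0445]
tool_rot: [[-0.485, -0.875, 0.0], [-0.875, 0.485, -0.0], [0.0, -0.001, -1.0]]
ft_force: [-0.2, 0.3, 0.1]
grip_width: 0.0004
```

>>> arm_command(steps=[{"delta_pos": [2.6, -1.5, 0], "dr": [0, 0, 0]}, {"delta_pos": [1.7, -1, 0], "dr": [0, 0, 0]}, {"delta_pos": [1.7, -1, 0], "dr": [0, 0, 0]}, {"delta_pos": [1.7, -1, 0], "dr": [0, 0, 0]}, {"delta_pos": [0.9, -0.5, 0], "dr": [0, 0, 0]}, {"delta_pos": [0, 0, 0], "dr": [0, 0, 0]}])

```text
time_s: 17.7
position: [0.5185, -0.1713, 0.0441]
tool_rot: [[-0.485, -0.875, 0.0], [-0.875, 0.485, -0.0], [-0.0, -0.0, -1.0]]
ft_force: [0.8, -0.0, -0.8]
grip_width: -0.0002
```

```bash
python3 - <<'E'
import numpy as np
P=np.array([577.2,-100.7])
def c(t):
    t=np.radians(t);u=np.array([np.cos(t),np.sin(t)]);return P+90*u-17*np.array([-u[1],u[0]])
p=c(-119)
for t in range(-115,-14,4):
    q=c(t);print(t,q.round(1),np.round(q-p,1));p=p+np.round(q-p,1)
E
```

```text
-115 [ 523.8 -175.1] [ 5.1 -3.9]
-111 [ 529.1 -178.6] [ 5.3 -3.6]
-107 [ 534.6 -181.8] [ 5.5 -3.1]
-103 [ 540.4 -184.6] [ 5.8 -2.8]
-99 [ 546.3 -186.9] [ 5.9 -2.4]
-95 [ 552.4 -188.9] [ 6.1 -1.9]
-91 [ 558.6 -190.4] [ 6.2 -1.5]
-87 [ 564.9 -191.5] [ 6.3 -1.1]
-83 [ 571.3 -192.1] [ 6.4 -0.6]
-79 [ 577.7 -192.3] [ 6.4 -0.2]
-75 [ 584.1 -192. ] [6.4 0.2]
-71 [ 590.4 -191.3] [6.3 0.7]
-67 [ 596.7 -190.2] [6.3 1.2]
-63 [ 602.9 -188.6] [6.2 1.6]
-59 [ 609.  -186.6] [6.1 2. ]
-55 [ 614.9 -184.2] [5.9 2.4]
-51 [ 620.6 -181.3] [5.7 2.8]
-47 [ 626.1 -178.1] [5.5 3.3]
-43 [ 631.4 -174.5] [5.3 3.6]
-39 [ 636.4 -170.6] [5.  3.9]
-35 [ 641.2 -166.2] [4.8 4.3]
-31 [ 645.6 -161.6] [4.4 4.6]
-27 [ 649.7 -156.7] [4.1 5. ]
-23 [ 653.4 -151.5] [3.7 5.2]
-19 [ 656.8 -146.1] [3.4 5.4]
-15 [ 659.7 -140.4] [2.9 5.7]
```

>>> arm_command(steps=[{"delta_pos": [5.1, -3.9, 0], "dr": [0, 0, 4]}, {"delta_pos": [5.3, -3.6, 0], "dr": [0, 0, 4]}, {"delta_pos": [5.5, -3.1, 0], "dr": [0, 0, 4]}, {"delta_pos": [5.8, -2.8, 0], "dr": [0, 0, 4]}, {"delta_pos": [5.9, -2.4, 0], "dr": [0, 0, 4]}])

```text
time_s: 18.2
position: [0.5453, -0.1869, 0.044]
tool_rot: [[-0.154, -0.988, -0.002], [-0.988, 0.153, 0.001], [-0.0, 0.002, -1.0]]
ft_force: [-5.3, 1.2, 2.9]
grip_width: 0.0
```

>>> arm_command(steps=[{"delta_pos": [6.1, -1.9, 0], "dr": [0, 0, 4]}, {"delta_pos": [6.2, -1.5, 0], "dr": [0, 0, 4]}, {"delta_pos": [6.3, -1.1, 0], "dr": [0, 0, 4]}, {"delta_pos": [6.4, -0.6, 0], "dr": [0, 0, 4]}])

```text
time_s: 18.6
position: [0.5701, -0.1923, 0.044]
tool_rot: [[0.125, -0.992, -0.003], [-0.992, -0.125, 0.0], [-0.001, 0.003, -1.0]]
ft_force: [-5.8, -2.6, 3.0]
grip_width: 0.0001
```

Contact is made and the force is moderate. I'll continue the arc.

>>> arm_command(steps=[{"delta_pos": [6.4, -0.2, 0], "dr": [0, 0, 4]}, {"delta_pos": [6.4, 0.2, 0], "dr": [0, 0, 4]}, {"delta_pos": [6.3, 0.7, 0], "dr": [0, 0, 4]}, {"delta_pos": [6.3, 1.2, 0], "dr": [0, 0, 4]}])

```text
time_s: 19.0
position: [0.5957, -0.1908, 0.044]
tool_rot: [[0.393, -0.919, -0.002], [-0.919, -0.393, -0.001], [-0.0, 0.002, -1.0]]
ft_force: [-5.0, -3.8, 2.6]
grip_width: 0.0001
```

>>> arm_command(steps=[{"delta_pos": [6.2, 1.6, 0], "dr": [0, 0, 4]}, {"delta_pos": [6.1, 2.0, 0], "dr": [0, 0, 4]}, {"delta_pos": [5.9, 2.4, 0], "dr": [0, 0, 4]}, {"delta_pos": [5.7, 2.8, 0], "dr": [0, 0, 4]}])

```text
time_s: 19.4
position: [0.62, -0.1821, 0.0441]
tool_rot: [[0.631, -0.776, -0.001], [-0.776, -0.631, -0.001], [-0.0, 0.002, -1.0]]
ft_force: [-2.5, -2.9, 1.3]
grip_width: -0.0002
```

>>> arm_command(steps=[{"delta_pos": [5.5, 3.3, 0], "dr": [0, 0, 4]}, {"delta_pos": [5.3, 3.6, 0], "dr": [0, 0, 4]}, {"delta_pos": [5.0, 3.9, 0], "dr": [0, 0, 4]}, {"delta_pos": [4.8, 4.3, 0], "dr": [0, 0, 4]}, {"delta_pos": [2.2, 2.3, 0], "dr": [0, 0, 2]}, {"delta_pos": [0, 0, 0], "dr": [0, 0, 0]}, {"delta_pos": [0, 0, 0], "dr": [0, 0, 0]}])

```text
time_s: 20.1
position: [0.643, -0.1641, 0.044]
tool_rot: [[0.838, -0.545, -0.0], [-0.545, -0.838, 0.0], [-0.0, 0.0, -1.0]]
ft_force: [-0.5, -0.3, -0.0]
grip_width: 0.0001
```

>>> arm_command(steps=[{"delta_pos": [-3, -4.5, 0], "dr": [0, 0, 0]}, {"delta_pos": [-3, -4.5, 0], "dr": [0, 0, 0]}, {"delta_pos": [0, 0, 15], "dr": [0, 0, 0]}, {"delta_pos": [0, 0, 30], "dr": [0, 0, 0]}, {"delta_pos": [0, 0, 35], "dr": [0, 0, 0]}, {"delta_pos": [0, 0, 30], "dr": [0, 0, 0]}, {"delta_pos": [-25, -12, 10], "dr": [0, 0, 0]}, {"delta_pos": [-35, -15, 0], "dr": [0, 0, 0]}, {"delta_pos": [-35, -15, 0], "dr": [0, 0, 0]}, {"delta_pos": [-35, -15, 0], "dr": [0, 0, 0]}, {"delta_pos": [-35, -15, 0], "dr": [0, 0, 0]}, {"delta_pos": [-25, -15, 0], "dr": [0, 0, 0]}, {"delta_pos": [0, 0, 0], "dr": [0, 0, 0]}, {"delta_pos": [0, 0, 0], "dr": [0, 0, 0]}])

```text
time_s: 21.5
position: [0.4471, -0.2605, 0.1652]
tool_rot: [[0.838, -0.546, 0.001], [-0.546, -0.838, -0.001], [0.002, 0.0, -1.0]]
ft_force: [0.4, 0.1, -0.6]
grip_width: -0.0004
```

```bash
python3 - <<'E'
from h import *
a=env.get_image('top');b=env.get_image('side')
cv2.imwrite('pics/f_full.png',a)
A=cv2.resize(a[158:242,290:395],None,fx=7,fy=7,interpolation=2)
cv2.imwrite('pics/p3.png',A)
s=env.observe();print(s['time_s'],s['position'],s['ft_force'])
E
```

```text
21.6 [ 0.4477 -0.2599  0.1647] [-0.6719 -0.0299 -0.9243]
```

View pics/p3.png

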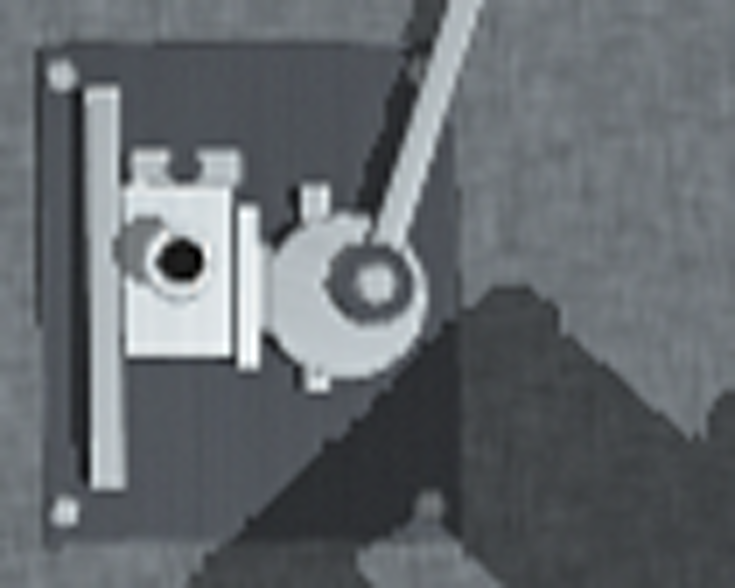

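The lever is swung over (handle from (390,240) to beyond (465,0)), the jaw is against the foot, and the foot is against the fence with its upper edge (row 186) at the stop. A numeric check next.

```bash
python3 - <<'E'
from h import *
C=lambda x,y:((x+.5)/7-.5+290,(y+.5)/7-.5+158)
y=np.radians(-.7);R=np.array([[np.cos(y),-np.sin(y)],[np.sin(y),np.cos(y)]]);o=np.array([.578,-.0357])
L=lambda c,z:R.T@(onz('top',*c,z)[:2]-o)*1000
print('stub',L(C(181,261),.081))
f=np.array([L(C(*c),.028) for c in((125,187),(230,187),(233,356),(127,356))]);print(f,f.mean(0))
im=cv2.imread('pics/f_full.png')
g=im[120:170,335:375].astype(int).max(2);m=(g<50);ys,xs=np.nonzero(m);print('dark px',len(xs),xs.mean()+335,ys.mean()+120)
a=L(C(394,240),.038);b=L(C(468,2),.038);print('lever rad',np.arctan2(b[1]-a[1],b[0]-a[0])+np.radians(125))
s=env.get_image('top');d=cv2.absdiff(s,cv2.imread('pics/top0.png')).max(2)
for n,(u,v) in dict(round=(168,147),coup=(235,155),pot=(293,122),jar=(412,137),pack=(457,187),sauc=(456,270),span=(260,290)).items(): print(n,(d[v-15:v+15,u-15:u+15]>40).sum(),end=' ')
E
```

```text
stub [7.4675 2.7557]
[[ 36.9403  21.2657]
 [ 36.4963 -15.756 ]
 [-23.1084 -15.959 ]
 [-22.6246  21.2951]] [6.9259 2.7115]
dark px 39 356.53846153846155 153.9230769230769
lever rad 1.8634403501440957
round 0 coup 0 pot 0 jar 0 pack 0 sauc 885 span 762
```

```bash
python3 -c "
from rig import env
print(env.close_job(), env.observe()['time_s'])"
```

```text
the job is handed in; nothing more can be done
the job is handed in; nothing more can be done
```

I picked up the silver riser by its stub, lowered it into the channel and slid it to the stop. I pressed it home with about 5–8 N for over 2 s, then let go. With shut fingers I swung the lever round until the push force fell to nothing and it snapped past centre. I then backed off to clear air and handed the job in at about 22 s.

**Last checks (top view):**
- **Lever:** at about 1.86 rad.
- **Riser position:** stub at bracket (7.5, 2.8) mm and foot centre at (6.9, 2.7) mm. Home from my stop measurement is about (6.4, 3), so the difference in x is measuring error of about 1 mm.
- **Fit:** the foot looks flush with the fence and in line with the channel.
- **Forces:** the highest horizontal force I read was about 8 N on the riser and 6 N on the lever. I only read the force at the end of each move call.
- **Bystanders:** the round stub, coupling, pot, jar and packer have not moved in the image. I could not check the saucer and spanner: the picture had changed at both spots, probably from the arm and its shadow. The tool never went low near them.

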